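# Set a ratchet prop stand four clicks up and lock it

## Robot

A 7-joint arm with a two-finger parallel gripper is mounted at the origin on a cart in front of the work surface, level with it; the furniture and walls round the work are solid. World frame = base frame: x ahead of the robot, y to its left, z up, the work surface at z = 0. Lengths are in m, angles in rad, forces in N, time in s.
With the tool pointing down it reaches from about 0.4 to 0.9 m from the base axis. Payload 5.5 kg.
Tool frame: the origin (TCP) lies midway between the tips of the shut fingers; the grasp point (between the pads) lies 19 mm behind it; z points along the fingers, y is the line along which they close (so a half turn about z gives the same grasp; the last joint's range is limited). The gripper opens to 92 mm and grips with 3 to 60 N. Pads are 19 mm wide; open, the fingers measure 130 mm over their backs; the gripper's body (75 mm by 190 mm) begins 47 mm behind the grasp point.
Start: joints at [1.476, 0.501, -0.427, 1.55, 0.221, 1.138, -0.21], TCP at [0.228, -0.609, 0.227] pointing down, gripper open.
Joint ranges: [-2.88, 2.88], [-0.31, 2.03], [-1.54, 1.56], [0.2, 2.42], [-1.41, 4.55], [0.19, 2.02], [-2.57, 2.57]. Speed limits (rad/s): [2.57, 2.57, 3.14, 3.14, 3.14, 3.14, 3.14].

## Interface

Orientations are given as a rotation vector (axis times angle).
In Python, from cell import state, grab_frame, close_job gives the robot as it stands. The module is installed in compiled form; this text tells all that it offers.
- The arm moves only by the shell command python3 -m inch 'ROWS' [FORCE]. ROWS is JSON, a list of rows, each an object with "slide": the shift along the world's x, y, z in mm, a list of three; "turn": the turn about the world's z in rad; "fingers": the finger opening in mm, from 0 to 91.8. A call has 1 to 10 rows; each row shifts and turns the commanded pose from where the row before left it; what a row does not reach is not made up. A row lasts 1/12 s, in which the tool goes at most 41.7 mm and 7.16 degrees, less where a joint would pass 70% of its speed; a pose out of reach is approached as far as the arm can. A call is refused whole if a number of a shift passes 41.7 or a number of a turn 0.125, either way. A call with a gripper value outside its range is refused whole. The fingers move at their own pace and stop on an object; FORCE is the grip in N (left out, the last holds). Time passes only in rows, so rows that do not move let the fingers close. It gives the time, the measured TCP pose, the force, the opening and the grip force at its end, in the units of the state.
- state(): the state, without advancing time (a new reading comes with each control period).
- grab_frame(name): name is "side" or "top" or "wrist"; returns a dict with "image" (384x512x3 uint8, red, green, blue), "mtx" (3x3 intrinsics, pixels), "T" (4x4, takes a point from camera to world coordinates). Camera axes: x right, y up, looking along -z (the intrinsics and any distortion apply to the point x, -y, -z); pixel columns grow to the right and rows downward; lengths in m; the calibration is good to about 2 mm. A picture is of the moment at which its call begins. There is no depth.
- close_job(): hands the job in; it is judged then, once.
The state is a dict: "t": time; "joints": joint angles; "joint_velocities": joint speeds; "joint_efforts": joint torques, N m; "position": TCP position; "eef_rot": TCP orientation; "wrist_force": force on the tool from outside, world axes, zero at the start; "wrist_torque": the same for the moment, N m; "finger_gap": opening from 0.0 (shut) to 1.0 (fully open); "grip_force": force on a finger pad.
Only numpy, scipy, OpenCV 4.12 (cv2) and the standard library are available. Lean on these libraries where they do the work, as an engineer would, in place of code of your own. Each camera call takes 0.05 s, during which the arm holds its last target. There are 200 camera calls.

## Task

Get the blue ratchet prop stand ready to carry a machine: pull its column straight up by exactly four clicks of the spring catch from where it stands now, then push down on the sprung saddle until it bears solidly, with about 15 N (at least 12 N, never more than 22 N) for a second, to seat the column on the catch and prove that it holds. Only then fold the red lock lever right down, let go, and leave the other things on the bench where they are.

Things in the scene. Friction and masses are not known exactly. Their poses are not given: they have to be found in the camera images.
- prop_stand: Blue ratchet prop stand, fixed to the bench. Origin: middle of the underside of its 130 x 120 x 8 mm foot plate, z up. The column stands on its axis in a square guide tube (top 85 mm above the bench). On its -x side, roughly towards the robot, are the grey catch housing (28 mm wide, reaching 52 mm out from the axis, 110 mm above the bench) and the red lock lever.
- saddle_top (a point): Centre of the flat rubber top of the saddle, the grey block on the column: 50 mm along the stand's x, 36 mm along its y, 30 mm high below this point. Grip it across the 36 mm (fingers closing along the stand's y); 35 mm or more are free below it. It is sprung: pushed down, it first gives softly (2 to 6 N) by 1 to 9 mm, different each time and not to be seen, then bears solidly on the column.
- column_neck (a point): Middle of the yellow collar (24 mm wide) on the steel column just under the saddle, 42 mm below the saddle's top when nothing presses on it. It moves with the column, not with the sprung saddle; four clicks raise it by 40 mm.
- column (a joint): Height of the column, m, grows upwards, end stop 0.078. It starts at rest on the catch in one of the three lowest notches (10 mm apart). Column and saddle weigh about 0.5 kg: raising takes 5 to 6 N; in each notch a ramp adds 5 to 9 N over some 5 mm, this falls away, and after about 4 mm more, at 10 mm, the catch clicks in. Let go, it sinks back onto the catch. A click too many cannot be undone.
- catch_tip (a point): Tip of the brass spring catch (3 mm thick, 12 mm wide) in the catch housing, at the level of its upper face, which carries a tooth of the column, 97 mm above the bench. It is pushed out to the stand's -x by about 3 mm while a tooth passes and snaps back at the click. Catch and tooth are rigid steel; they must not be loaded with more than 28 N, the column's weight included.
- hanging_lead (a point): A point 200 mm above the bench on the thin black lead that hangs straight down from the ceiling to the floor, just in front of the bench. It does not give way: swing the arm past it, and past the tall black machine to its right, only when tucked in close to the robot's base.
- lock (a joint): Red lock lever, in rad: 0 = raised by 40 degrees, 0.70 = folded right down to its stop (level). It pivots 46 mm out to the stand's -x from the column's axis and 103 mm above the bench, stays where it is left, and takes about 1 N at its end to move.
- lock_pad (a point): Middle of the upper face of the finger pad (24 x 22 mm) at the outer end of the red lock lever, 66 mm from the pivot; push it down from above. It swings down and away from the column, to 112 mm from the column's axis and about 108 mm above the bench when folded.
- parts_jar: Bystander: jar full of orange parts, 97 mm wide, 68 mm high; origin at its underside.
- orange_pliers: Bystander: pliers with orange and black handles, 114 mm long, lying; origin at the underside.
- tool_pouch: Bystander: black zip pouch, 157 x 99 x 43 mm; origin at its underside.
- stubby_driver: Bystander: short yellow screwdriver, 88 mm long; origin at its underside.

How it is judged:
On the way, in this order (a step that is already met when the one before it is completed fails the run):
1. the column has been raised past its fourth click, and no further (distance of column_neck from where it was at the start of the episode between 0.0395 and 0.049 m), for 0.1 s.
2. the column, four notches up, is pressed onto the catch with more than 14 N, its own weight included, for 0.3 s (distance of column_neck from where it was at the start of the episode between 0.038 and 0.0418 m and contact force between column and catch above 14 N), for 0.3 s.
3. the red lock lever is folded down (value of joint lock above 0.62 rad), for 0.1 s.
At the end, for the whole second after the job is handed in: The column rests on the catch four notches (40 mm, within 2 mm) above where it stood at the start, at rest, and the lock lever is folded down to within 0.08 rad of its stop (distance of column_neck from where it was at the start of the episode between 0.038 and 0.0418 m and velocity of joint column between -0.01 and 0.01 m/s and value of joint lock above 0.62 rad); the robot touches nothing.
It fails at once if the load on the catch exceeds 28 N (contact force between column and catch above 28 N).
It fails at once if another thing on the bench is moved by more than 30 mm (distance of any of parts_jar, orange_pliers, tool_pouch, stubby_driver from where it was at the start of the episode above 0.03 m).
It also fails if it takes over 72 s, if anything falls off the work surface, if the arm or the gripper's body presses on something with over 40 N, if the wrist force passes 120 N, or if a joint passes its speed limit or range.

## Working session

There is one attempt and no reset: what is moved stays moved. The work goes in short steps, Python scripts to look and compute and a shell command to move; the robot and the scene stay as the last step left them, time stands still between calls to the robot, and variables do not carry over. Pictures are saved under pics/ and viewed, at most 10 in all, crops included, and the job is handed in when it is done.

```bash
mkdir -p pics; python3 - <<'E'
from cell import *
import cv2,numpy as np
s=state();print(s)
for n in("side","top"):
    f=grab_frame(n);cv2.imwrite(f"pics/{n}0.png",f["image"][:,:,::-1]);print(n,f["mtx"].round(1).tolist(),f["T"].round(4).tolist(),f.keys())
E
```

```text
{'t': 0.0, 'joints': array([ 1.47621913,  0.5018516 , -0.4267998 ,  1.55145069,  0.22084252,
        1.13828498, -0.2102918 ]), 'joint_velocities': array([ 1.48058989e-03,  7.27142026e-04, -1.69463389e-03,  9.42417365e-04,
        9.21729065e-05,  1.80879791e-04,  1.03654221e-03]), 'joint_efforts': array([ 5.33310213e-04, -5.66593122e+01, -5.81647217e+00, -2.79108596e+01,
       -6.87420974e-02,  3.09908821e-02,  1.71102092e-04]), 'position': array([ 0.22733409, -0.60820682,  0.22567647]), 'eef_rot': array([-3.08956155e+00, -5.58800655e-01,  4.82281896e-04]), 'wrist_force': array([-0.63001618, -0.24143254,  0.29399874]), 'wrist_torque': array([ 0.01526373, -0.03526345, -0.0160745 ]), 'grip_force': 0.0, 'finger_gap': 1.0017424526351892}
side [[448.3, 0.0, 253.1], [0.0, 448.3, 190.1], [0.0, 0.0, 1.0]] [[-0.8175, 0.3969, -0.4173, 0.193], [-0.5759, -0.5564, 0.599, 0.7074], [0.0056, 0.73, 0.6835, 0.7784], [0.0, 0.0, 0.0, 1.0]] dict_keys(['image', 'mtx', 'T'])
top [[440.1, 0.0, 255.3], [0.0, 440.1, 194.6], [0.0, 0.0, 1.0]] [[-0.0087, 0.9768, -0.2142, 0.344], [-1.0, -0.0082, 0.003, 0.1295], [0.0012, 0.2142, 0.9768, 1.2157], [0.0, 0.0, 0.0, 1.0]] dict_keys(['image', 'mtx', 'T'])
```

View pics/side0.png

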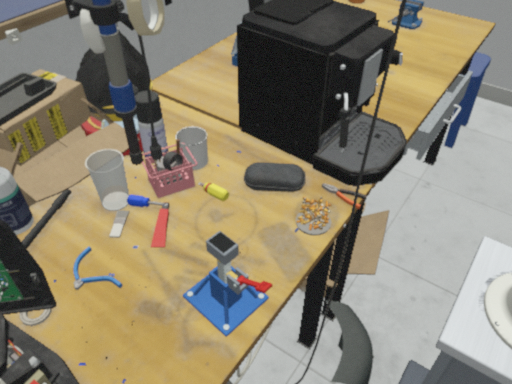

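View pics/top0.png

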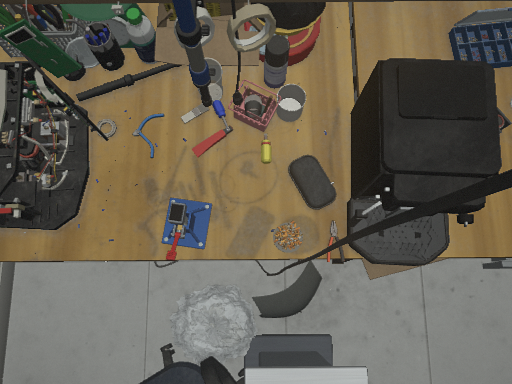

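The side view shows the stand: saddle at about (221,243) and the red lever at (250,285). In the top view the saddle is at about (177,212) and the lever at (173,245). Next, enlarged crops for exact pixels.

```bash
python3 - <<'E'
import cv2,numpy as np
a=cv2.imread("pics/side0.png")[225:335,175:285];b=cv2.imread("pics/top0.png")[190:265,150:225]
a=cv2.resize(a,(396*1,396),interpolation=cv2.INTER_CUBIC);b=cv2.resize(b,(396,396),interpolation=cv2.INTER_CUBIC)
cv2.imwrite("pics/c1.png",np.hstack([a,b]))
E
```

```text
(no output)
```

View pics/c1.png

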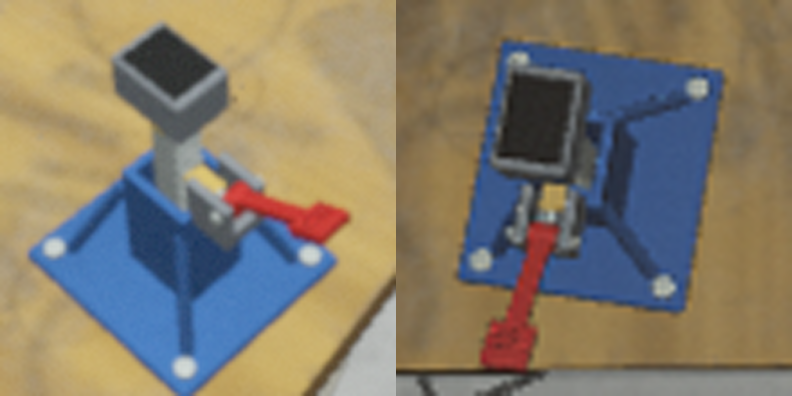

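In the crop, the saddle's top corners and the foot plate corners are clear in both views. I'll triangulate from them.

```bash
cat > h.py <<'E'
import numpy as np
K={"side":(448.3,253.1,190.1),"top":(440.1,255.3,194.6)}
T={"side":np.array([[-0.8175,0.3969,-0.4173,0.193],[-0.5759,-0.5564,0.599,0.7074],[0.0056,0.73,0.6835,0.7784]]),
"top":np.array([[-0.0087,0.9768,-0.2142,0.344],[-1.0,-0.0082,0.003,0.1295],[0.0012,0.2142,0.9768,1.2157]])}
def ray(n,p):
    f,cx,cy=K[n];d=T[n][:,:3]@np.array([(p[0]-cx)/f,-(p[1]-cy)/f,-1]);return T[n][:,3],d/np.linalg.norm(d)
def atz(n,p,z):
    o,d=ray(n,p);return o+d*(z-o[2])/d[2]
def tri(a,b):
    A=np.zeros((3,3));B=np.zeros(3);R=[ray("side",a),ray("top",b)]
    for o,d in R:
        M=np.eye(3)-np.outer(d,d);A+=M;B+=M@o
    x=np.linalg.solve(A,B);return x,[round(np.linalg.norm((np.eye(3)-np.outer(d,d))@(x-o))*1000,1) for o,d in R]
cs=lambda u,v:((u+.5)/3.6-.5+175,(v+.5)/3.6-.5+225)
ct=lambda u,v:((u-396+.5)/5.28-.5+150,(v+.5)/5.28-.5+190)
E
python3 - <<'E'
from h import *
np.set_printoptions(precision=4,suppress=True)
P=[atz("top",ct(*p),.008) for p in[(503,42),(722,72),(685,310),(460,278)]]
S=[atz("side",cs(*p),.008) for p in[(30,255),(183,393),(337,262)]]
print("plate top",np.array(P)[:,:2],np.mean(P,0));print("side",np.array(S)[:,:2],(S[0]+S[2])/2)
for i in range(4):
    d=P[(i+1)%4]-P[i];print(np.linalg.norm(d),np.degrees(np.arctan2(d[1],d[0])))
d=S[1]-S[0];print(np.linalg.norm(d),np.degrees(np.arctan2(d[1],d[0])));d=S[2]-S[1];print(np.linalg.norm(d),np.degrees(np.arctan2(d[1],d[0])))
sc=np.mean([(163,25),(228,75),(178,110),(113,62)],0);tc=np.mean([(513,68),(586,74),(574,172),(494,160)],0)
print("saddle",tri(cs(*sc),ct(*tc)))
print("pad",tri(cs(325,215),ct(508,338)))
for x in [0.14,.15,.16,.17,.18,.19,.2]:print(x,atz("top",ct(*tc),x),atz("side",cs(*sc),x))
# lead: vertical planes
L=[]
for n,a,b in [("side",(404,20),(330,290)),("top",(300,262),(500,186))]:
    o,d=ray(n,a);_,e=ray(n,b);m=np.cross(d,e);print(n,m/np.linalg.norm(m));L.append((m[:2],m@o))
print("lead",np.linalg.solve([l[0] for l in L],[l[1] for l in L]))
for n,p in dict(jar=(288,235),pl=(334,240),pouch=(312,181),drv=(266,150),edge=(250,261),mach=(348,258)).items():print(n,atz("top",p,.03))
print("machine top corner",atz("top",(383,201),.35),atz("top",(355,200),.12))
E
```

```text
plate top [[0.6024 0.3655]
 [0.5852 0.249 ]
 [0.4596 0.2665]
 [0.4772 0.3837]] [0.5311 0.3162 0.008 ]
side [[0.5997 0.3671]
 [0.4788 0.3841]
 [0.4576 0.2717]] [0.5286 0.3194 0.008 ]
0.11778482136052362 -98.41205793684213
0.12678914573844205 172.0359718783931
0.11847386486890372 81.46362013534427
0.1265285638416892 -8.275002324317194
0.12215822304696052 171.97394624147418
0.11439630848634254 -100.68052478423724
saddle (array([0.5325, 0.3157, 0.1655]), [np.float64(0.2), np.float64(0.2)])
pad (array([0.4322, 0.3311, 0.144 ]), [np.float64(2.5), np.float64(2.5)])
0.14 [0.5372 0.3203 0.14  ] [0.5464 0.2993 0.14  ]
0.15 [0.5354 0.3185 0.15  ] [0.5408 0.3057 0.15  ]
0.16 [0.5337 0.3167 0.16  ] [0.5353 0.3121 0.16  ]
0.17 [0.5319 0.315  0.17  ] [0.5298 0.3185 0.17  ]
0.18 [0.5301 0.3132 0.18  ] [0.5242 0.3249 0.18  ]
0.19 [0.5283 0.3114 0.19  ] [0.5187 0.3313 0.19  ]
0.2 [0.5265 0.3096 0.2   ] [0.5132 0.3377 0.2   ]
side [0.963  0.2673 0.0334]
top [-0.9396 -0.3415 -0.0244]
lead [0.3964 0.0722]
jar [0.4914 0.0384 0.03  ]
pl [ 0.4768 -0.0854  0.03  ]
pouch [ 0.6414 -0.032   0.03  ]
drv [0.7326 0.0946 0.03  ]
edge [0.4226 0.1416 0.03  ]
mach [ 0.4283 -0.1206  0.03  ]
machine top corner [ 0.5185 -0.1295  0.35  ] [ 0.5681 -0.1272  0.12  ]
```

Stand axis is at about (0.531, 0.317) with its x axis at −8.3° yaw. The saddle top is at z≈0.166, and the lead at (0.396, 0.072), 0.40 m from the base. I'll tuck in radially first.

```bash
python3 -m inch '[{"slide":[-11,30,5]},{"slide":[-11,30,5]},{"slide":[-11,30,5]},{"slide":[-11,30,5]},{"slide":[-11,30,5]},{"slide":[-11,30,5]},{"slide":[-11,30,5]},{"slide":[-11,30,5]},{"slide":[-11,30,5]},{"slide":[-11,30,5]}]'; python3 -c "
from cell import *;print(state()['joints'].round(3))"
```

```text
[ 1.476  0.502 -0.427  1.551  0.221  1.138 -0.21 ]invalid input at $[0]: expected keys slide, turn, fingers
```

```bash
python3 -m inch '[{"slide":[-11,30,5],"turn":0,"fingers":90},{"slide":[-11,30,5],"turn":0,"fingers":90},{"slide":[-11,30,5],"turn":0,"fingers":90},{"slide":[-11,30,5],"turn":0,"fingers":90},{"slide":[-11,30,5],"turn":0,"fingers":90},{"slide":[-11,30,5],"turn":0,"fingers":90},{"slide":[-11,30,5],"turn":0,"fingers":90},{"slide":[-11,30,5],"turn":0,"fingers":90},{"slide":[-11,30,5],"turn":0,"fingers":90},{"slide":[-11,30,5],"turn":0,"fingers":90}]'; python3 -c "
from cell import *;print(state()['joints'].round(3))"
```

```text
t: 0.93
position: [0.1171, -0.307, 0.2764]
eef_rot: [-3.091, -0.559, -0.0]
wrist_force: [-0.6, -0.5, 0.5]
finger_gap: 0.978
grip_force: 0.0
[ 1.651 -0.196 -0.453  2.196 -0.095  1.125  0.034]
```

```bash
python3 -m inch '[{"slide":[14,26,0],"turn":0.12,"fingers":90},{"slide":[19,10,0],"turn":0.12,"fingers":90},{"slide":[18,11,0],"turn":0.12,"fingers":90},{"slide":[18,12,0],"turn":0.12,"fingers":90},{"slide":[17,14,0],"turn":0.12,"fingers":90},{"slide":[16,15,0],"turn":0.12,"fingers":90},{"slide":[15,16,0],"turn":0.12,"fingers":90},{"slide":[14,17,0],"turn":0.12,"fingers":90},{"slide":[12,18,0],"turn":0.12,"fingers":90},{"slide":[11,18,0],"turn":0.12,"fingers":90}]'; python3 -c "
from cell import *;print(state()['joints'].round(3))"
```

```text
t: 1.77
position: [0.2721, -0.1507, 0.2766]
eef_rot: [-2.229, -2.214, 0.0]
wrist_force: [-0.0, 0.4, -0.2]
finger_gap: 0.979
grip_force: 0.0
[ 1.222 -0.269 -0.656  2.221 -0.179  1.142  0.652]
```

```bash
python3 -m inch '[{"slide":[5,9,0],"turn":0.124,"fingers":90},{"slide":[5,10,0],"turn":0.124,"fingers":90},{"slide":[4,10,0],"turn":0.124,"fingers":90},{"slide":[4,10,0],"turn":0.124,"fingers":90},{"slide":[4,10,0],"turn":0.124,"fingers":90},{"slide":[3,10,0],"turn":0.124,"fingers":90},{"slide":[3,10,0],"turn":0.124,"fingers":90},{"slide":[3,10,0],"turn":0.124,"fingers":90},{"slide":[2,10,0],"turn":0.124,"fingers":90},{"slide":[2,10,0],"turn":0.124,"fingers":90}]'; python3 -c "
from cell import *;print(state()['joints'].round(3))
import cv2
f=grab_frame('side');cv2.imwrite('pics/side1.png',f['image'][:,:,::-1])"
```

```text
t: 2.6
position: [0.3064, -0.0522, 0.2765]
eef_rot: [-0.527, -3.097, 0.0]
wrist_force: [-0.8, 0.5, 0.1]
finger_gap: 0.98
grip_force: 0.0
[ 0.878 -0.268 -0.651  2.221 -0.177  1.142  1.552]
```

View pics/side1.png

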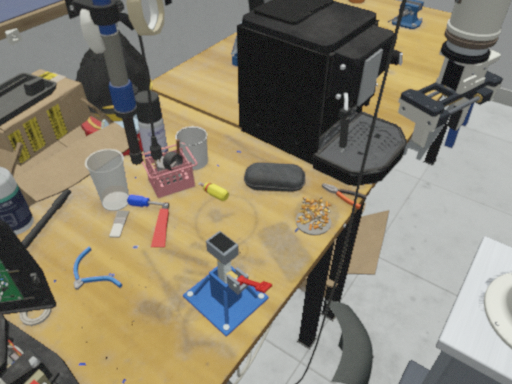

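The side view shows the gripper (430,120) clear of the lead, which runs at about (375,110). Continue past the lead with the gripper tangential.

```bash
python3 -m inch '[{"slide":[-2,10,0],"turn":0.1,"fingers":90},{"slide":[-2,10,0],"turn":0.1,"fingers":90},{"slide":[-1,18,0],"turn":0.1,"fingers":90},{"slide":[-1,20,0],"turn":0.1,"fingers":90},{"slide":[-1,20,0],"turn":0,"fingers":90},{"slide":[-2,20,0],"turn":0,"fingers":90},{"slide":[-4,20,0],"turn":0,"fingers":90},{"slide":[-6,20,0],"turn":0,"fingers":90},{"slide":[-8,20,0],"turn":0,"fingers":90},{"slide":[-10,20,0],"turn":0,"fingers":90}]'; python3 -c "
from cell import *;print(state()['joints'].round(3))"
```

```text
t: 3.48
position: [0.2694, 0.1257, 0.2767]
eef_rot: [-0.082, 3.14, -0.0]
wrist_force: [0.2, -0.4, -0.0]
finger_gap: 0.977
grip_force: 0.0
[ 0.239 -0.301 -0.61   2.244 -0.186  1.153  1.351]
```

```bash
python3 -m inch '[{"slide":[-12,23,0],"turn":-0.1,"fingers":90},{"slide":[-12,23,0],"turn":-0.097,"fingers":90},{"slide":[-12,23,0],"turn":0,"fingers":90},{"slide":[-12,23,0],"turn":0,"fingers":90},{"slide":[-12,23,0],"turn":0,"fingers":90}]'; python3 -m inch '[{"slide":[32,8,0],"turn":0,"fingers":90},{"slide":[32,8,0],"turn":0,"fingers":90},{"slide":[32,8,0],"turn":0,"fingers":90},{"slide":[32,8,0],"turn":0,"fingers":90},{"slide":[32,8,0],"turn":0,"fingers":90},{"slide":[32,8,0],"turn":0,"fingers":90},{"slide":[32,8,0],"turn":0,"fingers":90},{"slide":[32,8,0],"turn":0,"fingers":90},{"slide":[32,8,0],"turn":0,"fingers":90},{"slide":[20,4,0],"turn":0,"fingers":90}]'
python3 - <<'E'
from cell import *
import cv2,numpy as np
print(state()['joints'].round(3),state()['wrist_force'])
a=grab_frame('side')['image'][180:340,150:310];f=grab_frame('wrist');b=f['image']
cv2.imwrite('pics/c2.png',np.hstack([cv2.resize(a,(384,384),interpolation=2),cv2.resize(b,None,fx=.78,fy=1)[:, :400]])[:,:,::-1])
cv2.imwrite('pics/w.png',b[:,:,::-1]);print(f['T'].round(4).tolist(),f['mtx'])
E
```

```text
t: 3.9
position: [0.2091, 0.2404, 0.2766]
eef_rot: [0.221, 3.134, -0.0]
wrist_force: [0.7, -0.2, -0.3]
finger_gap: 0.981
grip_force: 0.0
t: 4.73
position: [0.5214, 0.3149, 0.2754]
eef_rot: [-0.225, -3.133, 0.0]
wrist_force: [-0.2, -0.8, 0.6]
finger_gap: 0.982
grip_force: 0.0
[-0.018  0.455 -0.774  1.595  0.331  1.229  0.574] [-0.22914741 -0.82718866  0.59364811]
[[0.146, -0.9566, -0.2523, 0.4571], [0.9893, 0.1413, 0.0368, 0.3244], [0.0005, -0.255, 0.9669, 0.4335], [0.0, 0.0, 0.0, 1.0]] [[290.88809503   0.         254.26998411]
 [  0.         290.88809503 191.87502234]
 [  0.           0.           1.        ]]
```

View pics/c2.png

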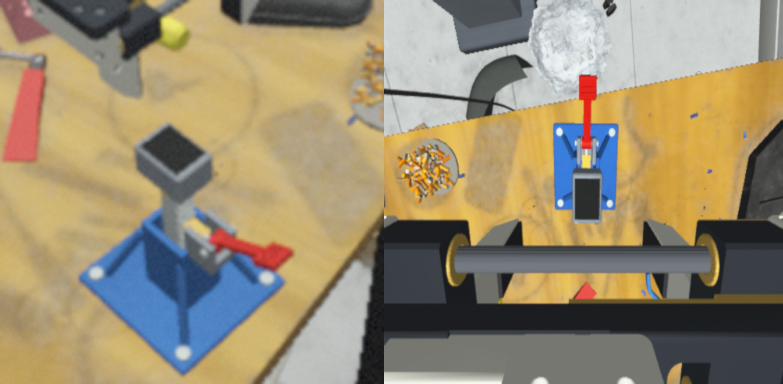

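The wrist view shows the saddle at about (261,197) full-frame, well aligned with the gripper. Enlarge it for accuracy.

```bash
python3 -c "
import cv2
a=cv2.imread('pics/w.png')[70:230,205:320];cv2.imwrite('pics/c3.png',cv2.resize(a,None,fx=3.75,fy=3.75,interpolation=2))"
```

```text
(no output)
```

View pics/c3.png

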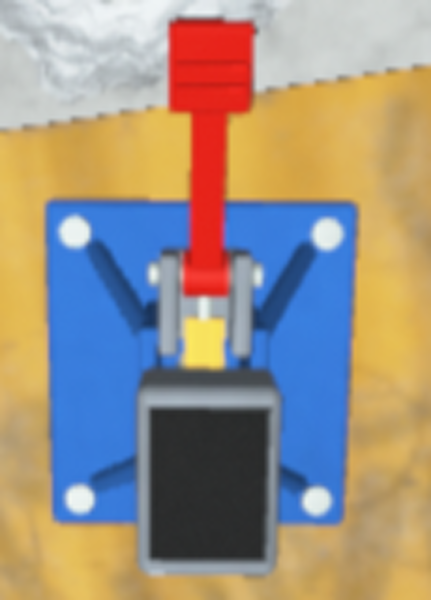

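```bash
cat >> h.py <<'E'
K["wrist"]=(290.888,254.27,191.875)
T["wrist"]=np.array([[0.146,-0.9566,-0.2523,0.4571],[0.9893,0.1413,0.0368,0.3244],[0.0005,-0.255,0.9669,0.4335]])
cw=lambda u,v:((u+.5)/3.75-.5+205,(v+.5)/3.75-.5+70)
E
python3 - <<'E'
from h import *
np.set_printoptions(precision=4,suppress=True)
P=[atz("wrist",cw(*p),.008) for p in[(47,202),(357,203),(343,522),(54,520)]]
print(np.mean(P,0))
for i in range(4):
    d=P[(i+1)%4]-P[i];print(np.linalg.norm(d),np.degrees(np.arctan2(d[1],d[0])))
for z in(.16,.165,.17):
    S=[atz("wrist",cw(*p),z) for p in[(137,388),(281,388),(276,573),(139,573)]]
    print(z,np.mean(S,0),[np.linalg.norm(S[(i+1)%4]-S[i]).round(4) for i in range(4)])
print("pad",atz("wrist",cw(211,68),.15))
E
```

```text
[0.5323 0.3191 0.008 ]
0.11777991273419343 81.42414705852222
0.12732424688995408 -8.68865124439245
0.1183898050490891 -98.82075778579896
0.12682086918655755 171.0358464874766
0.16 [0.5358 0.3187 0.16  ] [np.float64(0.0367), np.float64(0.0502), np.float64(0.0365), np.float64(0.0502)]
0.165 [0.5343 0.3188 0.165 ] [np.float64(0.036), np.float64(0.0493), np.float64(0.0359), np.float64(0.0493)]
0.17 [0.5329 0.3189 0.17  ] [np.float64(0.0354), np.float64(0.0483), np.float64(0.0352), np.float64(0.0483)]
pad [0.4339 0.3341 0.15  ]
```

```bash
python3 -m inch '[{"slide":[11,3,0],"turn":0,"fingers":70},{"slide":[0,0,-25],"turn":0,"fingers":70},{"slide":[0,0,-25],"turn":0,"fingers":70},{"slide":[0,0,-25],"turn":0,"fingers":70},{"slide":[0,0,-25],"turn":0,"fingers":70},{"slide":[0,0,-20],"turn":0,"fingers":70},{"slide":[0,0,-15],"turn":0,"fingers":70},{"slide":[0,0,-7],"turn":0,"fingers":70},{"slide":[0,0,0],"turn":0,"fingers":60},{"slide":[0,0,0],"turn":0,"fingers":60}]' 25
python3 - <<'E'
from cell import *
import cv2,numpy as np
a=grab_frame('side')['image'][180:340,150:310];b=grab_frame('wrist')['image'][60:260,130:380]
cv2.imwrite('pics/c4.png',np.hstack([cv2.resize(a,(384,384),interpolation=2),cv2.resize(b,(400,384))])[:,:,::-1])
E
```

```text
t: 5.67
position: [0.5287, 0.3186, 0.1351]
eef_rot: [-0.218, -3.134, 0.0]
wrist_force: [-0.1, 0.3, 0.3]
finger_gap: 0.672
grip_force: 0.0
```

View pics/c4.png

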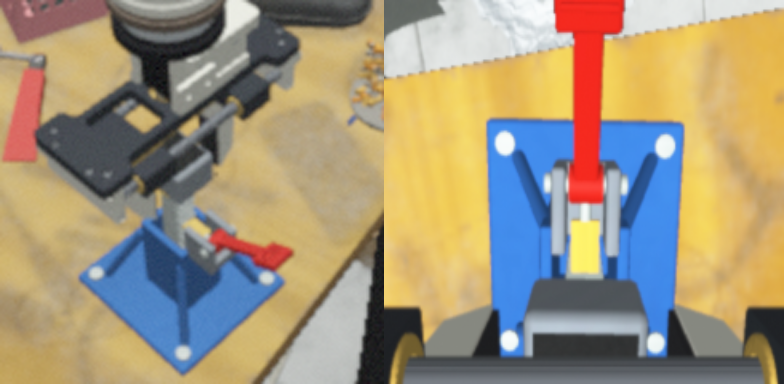

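The saddle sits centred between the fingers in both views. Close on it and read the forces.

```bash
python3 -m inch '[{"slide":[0,0,0],"turn":0,"fingers":45},{"slide":[0,0,0],"turn":0,"fingers":38},{"slide":[0,0,0],"turn":0,"fingers":30},{"slide":[0,0,0],"turn":0,"fingers":25},{"slide":[0,0,0],"turn":0,"fingers":20},{"slide":[0,0,0],"turn":0,"fingers":20},{"slide":[0,0,0],"turn":0,"fingers":20},{"slide":[0,0,0],"turn":0,"fingers":20},{"slide":[0,0,0],"turn":0,"fingers":20}]' 45
```

```text
t: 6.52
position: [0.5293, 0.3193, 0.1351]
eef_rot: [0.217, 3.133, 0.002]
wrist_force: [0.7, 2.0, 0.8]
finger_gap: 0.391
grip_force: 44.9
```

```bash
for i in 1 2 3 4 5 6; do :; done
python3 -m inch '[{"slide":[0,0,2],"turn":0,"fingers":20},{"slide":[0,0,0],"turn":0,"fingers":20}]' | grep -E "pos|wrist"
python3 -m inch '[{"slide":[0,0,2],"turn":0,"fingers":20},{"slide":[0,0,0],"turn":0,"fingers":20}]'| grep -E "pos|wrist"
python3 -m inch '[{"slide":[0,0,2],"turn":0,"fingers":20},{"slide":[0,0,0],"turn":0,"fingers":20}]'| grep -E "pos|wrist"
python3 -m inch '[{"slide":[0,0,2],"turn":0,"fingers":20},{"slide":[0,0,0],"turn":0,"fingers":20}]'| grep -E "pos|wrist"
python3 -m inch '[{"slide":[0,0,2],"turn":0,"fingers":20},{"slide":[0,0,0],"turn":0,"fingers":20}]'| grep -E "pos|wrist"
python3 -m inch '[{"slide":[0,0,1],"turn":0,"fingers":20},{"slide":[0,0,0],"turn":0,"fingers":20}]'
```

```text
position: [0.5292, 0.3193, 0.1364]
wrist_force: [3.4, 3.9, -5.2]
position: [0.5292, 0.3193, 0.1379]
wrist_force: [3.0, 5.6, -6.5]
position: [0.5292, 0.3193, 0.1397]
wrist_force: [3.8, 6.1, -7.6]
position: [0.5292, 0.3193, 0.1419]
wrist_force: [3.6, 5.6, -6.6]
position: [0.5292, 0.3193, 0.144]
wrist_force: [4.2, 5.7, -6.6]
t: 7.52
position: [0.5292, 0.3193, 0.1449]
eef_rot: [-0.217, -3.134, -0.003]
wrist_force: [4.3, 6.1, -6.6]
finger_gap: 0.39
grip_force: 44.9
```

Rise is 9.8 mm, but the ramp peak was lower than expected. Check that the column has really risen with the saddle.

```bash
python3 - <<'E'
from cell import *
import cv2,numpy as np
a=grab_frame('side')['image'][200:320,170:290]
z=cv2.imread('pics/side0.png')[200:320,170:290,::-1]
cv2.imwrite('pics/c5.png',np.hstack([cv2.resize(i,(396,396),interpolation=2) for i in(z,a)])[:,:,::-1])
E
```

```text
(no output)
```

View pics/c5.png

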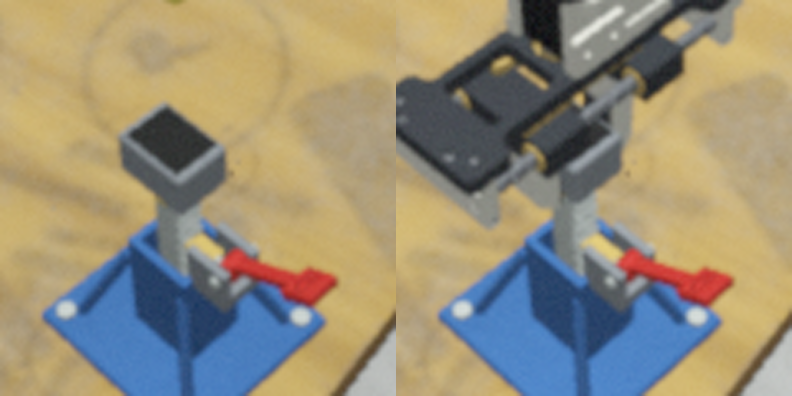

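The saddle corner is at (178,208) before and (177,205) now in crop coordinates. A 10 mm rise should shift it by about 13 px, so the saddle has probably slipped in the fingers. I'll quantify this.

```bash
cat > slip.py <<'E'
from cell import *
import cv2,numpy as np
z=cv2.imread('pics/side0.png')[:,:,::-1].copy()
n=grab_frame('side')['image']
Z,N=[cv2.resize(i[190:330,170:290],None,fx=4,fy=4,interpolation=2) for i in(z,n)]
# column+right saddle lower corner patch; lower static patch for check
for nm,(x0,x1,y0,y1) in dict(saddle=(55,68,42,54),catch=(64,95,70,95)).items():
    t=Z[y0*4+0:y1*4,x0*4-4:x1*4]
    r=cv2.matchTemplate(N,t,cv2.TM_CCOEFF_NORMED);r2=r.copy()
    yy,xx=np.unravel_index(r.argmax(),r.shape);print(nm,(xx-x0*4+4)/4,(yy-y0*4)/4,r.max().round(3))
w=grab_frame('wrist')['image'];cv2.imwrite('pics/w_now.png',w[:,:,::-1])
c=cv2.resize(cv2.imread('pics/c4.png')[:,384:],(250,200))
m=w[60:260,130:380,::-1]
for nm,i in(("before",c),("now",m)):
    print(nm,i[130:185,125].mean(1).astype(int).tolist())
E
python3 slip.py
```

```text
saddle 31.25 20.25 0.838
catch 0.0 0.0 0.994
before [200, 200, 200, 200, 200, 200, 200, 200, 200, 200, 200, 197, 190, 180, 166, 125, 91, 83, 83, 83, 83, 83, 83, 84, 84, 85, 84, 84, 84, 84, 85, 95, 112, 128, 143, 156, 168, 178, 188, 196, 198, 197, 189, 143, 84, 56, 51, 50, 49, 50, 50, 51, 51, 50, 51]
now [203, 203, 203, 203, 203, 203, 203, 205, 210, 193, 187, 188, 191, 189, 183, 147, 103, 87, 87, 87, 87, 87, 87, 88, 88, 88, 88, 88, 88, 87, 87, 92, 106, 124, 142, 156, 167, 179, 190, 200, 205, 206, 206, 201, 141, 66, 53, 53, 51, 52, 53, 54, 53, 52, 53]
```

```bash
python3 - <<'E'
from h import *
import cv2
from cell import *
def proj(n,p):
    f,cx,cy=K[n];c=T[n][:,:3].T@(np.array(p)-T[n][:,3]);return cx-f*c[0]/c[2],cy+f*c[1]/c[2]
for z in(.125,.135,.145,.155):print(z,proj("side",(.532,.3175,z)))
a=grab_frame('side')['image'];cv2.imwrite('pics/s_now.png',a[:,:,::-1])
z=cv2.imread('pics/side0.png')[:,:,::-1]
for u in (224,228,232,236):
  print(u,z[238:275,u].astype(int).mean(1).astype(int).tolist());print('   ',a[238:275,u].astype(int).mean(1).astype(int).tolist())
E
```

```text
0.125 (np.float64(222.40913313762903), np.float64(258.5729401201562))
0.135 (np.float64(222.18248598177638), np.float64(255.13080613423006))
0.145 (np.float64(221.95200407033312), np.float64(251.6304329769512))
0.155 (np.float64(221.7175892497485), np.float64(248.07032997145078))
224 [49, 52, 50, 46, 48, 50, 53, 49, 51, 52, 52, 50, 48, 73, 116, 145, 147, 123, 96, 87, 86, 88, 86, 88, 88, 88, 104, 130, 142, 146, 148, 145, 144, 146, 140, 134, 136]
    [75, 64, 51, 44, 33, 39, 41, 37, 40, 53, 106, 151, 159, 142, 116, 97, 91, 95, 92, 89, 93, 95, 95, 119, 145, 150, 153, 160, 151, 148, 153, 156, 154, 152, 155, 152, 146]
228 [81, 56, 51, 48, 52, 49, 46, 51, 48, 53, 73, 116, 146, 153, 136, 109, 92, 82, 85, 84, 84, 86, 85, 90, 108, 139, 149, 153, 160, 161, 161, 158, 158, 160, 170, 172, 169]
    [53, 49, 50, 48, 43, 46, 67, 115, 154, 161, 149, 124, 101, 91, 92, 91, 90, 92, 88, 90, 105, 130, 154, 161, 164, 169, 161, 158, 164, 166, 169, 169, 167, 169, 177, 179, 178]
232 [159, 153, 128, 93, 54, 53, 52, 74, 115, 142, 147, 130, 110, 92, 87, 88, 84, 85, 86, 85, 89, 121, 143, 152, 149, 146, 147, 147, 145, 140, 133, 119, 109, 135, 167, 175, 178]
    [71, 54, 57, 70, 117, 152, 159, 146, 119, 99, 93, 90, 90, 93, 93, 87, 94, 101, 126, 154, 167, 170, 167, 160, 156, 152, 153, 158, 153, 145, 139, 128, 116, 142, 171, 185, 185]
236 [162, 162, 160, 158, 157, 151, 149, 147, 130, 107, 85, 86, 85, 87, 87, 84, 87, 99, 123, 144, 153, 156, 157, 153, 156, 152, 154, 154, 151, 156, 157, 140, 107, 86, 81, 92, 125]
    [138, 140, 149, 155, 143, 119, 99, 90, 93, 91, 91, 92, 91, 95, 106, 134, 154, 158, 157, 157, 162, 164, 162, 162, 159, 160, 161, 161, 159, 162, 163, 148, 115, 92, 92, 99, 130]
```

A 10 mm rise should shift the saddle by 3.5 px in this view, and the profiles show 3–4 px. So the column did rise, with at most ~1 mm of slip. Continue lifting, easing the lateral force.

```bash

python3 -m inch '[{"slide":[0.5,0.8,1],"turn":0,"fingers":20},{"slide":[0,0,2],"turn":0,"fingers":20},{"slide":[0,0,2],"turn":0,"fingers":20},{"slide":[0,0,0],"turn":0,"fingers":20}]' 58| grep -E "pos|wrist"
python3 -m inch '[{"slide":[0,0,2],"turn":0,"fingers":20},{"slide":[0,0,2],"turn":0,"fingers":20},{"slide":[0,0,1],"turn":0,"fingers":20},{"slide":[0,0,0],"turn":0,"fingers":20}]'| grep -E "pos|wrist"
python3 -m inch '[{"slide":[0,0,2],"turn":0,"fingers":20},{"slide":[0,0,2],"turn":0,"fingers":20},{"slide":[0,0,1],"turn":0,"fingers":20},{"slide":[0,0,0],"turn":0,"fingers":20}]'| grep -E "pos|wrist"
python3 -m inch '[{"slide":[0,0,2],"turn":0,"fingers":20},{"slide":[0,0,2],"turn":0,"fingers":20},{"slide":[0,0,1],"turn":0,"fingers":20},{"slide":[0,0,0],"turn":0,"fingers":20}]'
python3 -c "
from cell import *;import cv2
cv2.imwrite('pics/w2.png',grab_frame('wrist')['image'][:,:,::-1]);m=cv2.imread('pics/w2.png')[60:260,130:380]
print(m[130:185,125].mean(1).astype(int).tolist())"
```

```text
position: [0.5292, 0.3193, 0.1495]
wrist_force: [3.8, 4.4, -8.1]
position: [0.5292, 0.3193, 0.1549]
wrist_force: [2.4, 3.4, -6.7]
position: [0.5292, 0.3193, 0.1595]
wrist_force: [2.6, 4.9, -10.1]
t: 9.05
position: [0.5292, 0.3193, 0.1653]
eef_rot: [-0.217, -3.133, 0.0]
wrist_force: [1.4, 2.3, -3.6]
finger_gap: 0.39
grip_force: 57.9
[205, 210, 197, 189, 189, 190, 187, 185, 180, 183, 187, 188, 191, 190, 184, 147, 103, 88, 87, 86, 86, 86, 87, 88, 88, 88, 88, 88, 88, 88, 88, 93, 107, 125, 143, 156, 168, 179, 190, 200, 205, 206, 206, 201, 140, 66, 53, 53, 51, 52, 52, 53, 53, 52, 52]
```

```bash

python3 -m inch '[{"slide":[0,0,2],"turn":0,"fingers":20},{"slide":[0,0,2],"turn":0,"fingers":20},{"slide":[0,0,1],"turn":0,"fingers":20},{"slide":[0,0,0],"turn":0,"fingers":20}]'| grep -E "pos|wrist"
python3 -m inch '[{"slide":[0,0,2],"turn":0,"fingers":20},{"slide":[0,0,2],"turn":0,"fingers":20},{"slide":[0,0,1],"turn":0,"fingers":20},{"slide":[0,0,0],"turn":0,"fingers":20}]'| grep -E "pos|wrist"
python3 -m inch '[{"slide":[0,0,2],"turn":0,"fingers":20},{"slide":[0,0,1.5],"turn":0,"fingers":20},{"slide":[0,0,0],"turn":0,"fingers":20},{"slide":[0,0,0],"turn":0,"fingers":20},{"slide":[0,0,0],"turn":0,"fingers":20}]'
python3 - <<'E'
from cell import *
import cv2,numpy as np
m=grab_frame('wrist')['image'][60:260,130:380]
print(m[130:185,125].mean(1).astype(int).tolist())
z=cv2.imread('pics/side0.png')[:,:,::-1];a=grab_frame('side')['image'];cv2.imwrite('pics/s40.png',a[:,:,::-1])
for u in (224,228,232,236):
  print(u,z[242:275,u].astype(int).mean(1).astype(int).tolist());print('   ',a[222:265,u].astype(int).mean(1).astype(int).tolist())
E
```

```text
position: [0.5292, 0.3193, 0.1698]
wrist_force: [3.0, 5.1, -10.0]
position: [0.5292, 0.3193, 0.1756]
wrist_force: [1.9, 4.2, -6.7]
t: 10.18
position: [0.5292, 0.3193, 0.1788]
eef_rot: [-0.217, -3.133, 0.0]
wrist_force: [2.2, 4.7, -9.3]
finger_gap: 0.388
grip_force: 57.9
[188, 190, 188, 187, 189, 190, 187, 186, 187, 187, 187, 187, 190, 189, 184, 147, 102, 88, 87, 86, 86, 86, 87, 87, 88, 87, 88, 88, 88, 87, 87, 93, 108, 125, 142, 157, 168, 179, 189, 200, 205, 206, 206, 201, 140, 66, 53, 52, 51, 51, 53, 53, 53, 52, 52]
224 [48, 50, 53, 49, 51, 52, 52, 50, 48, 73, 116, 145, 147, 123, 96, 87, 86, 88, 86, 88, 88, 88, 104, 130, 142, 146, 148, 145, 144, 146, 140, 134, 136]
    [77, 74, 66, 51, 44, 38, 42, 38, 35, 42, 38, 50, 81, 134, 163, 155, 132, 105, 95, 94, 92, 91, 94, 94, 94, 97, 110, 144, 166, 161, 155, 165, 164, 158, 156, 165, 161, 158, 163, 164, 156, 161, 162]
228 [52, 49, 46, 51, 48, 53, 73, 116, 146, 153, 136, 109, 92, 82, 85, 84, 84, 86, 85, 90, 108, 139, 149, 153, 160, 161, 161, 158, 158, 160, 170, 172, 169]
    [81, 58, 56, 49, 57, 54, 55, 52, 57, 83, 137, 165, 158, 137, 113, 94
[... 164 characters left out ...]
, 130, 110, 92, 87, 88, 84, 85, 86, 85, 89, 121, 143, 152, 149, 146, 147, 147, 145, 140, 133, 119, 109, 135, 167, 175, 178]
    [51, 85, 101, 80, 61, 59, 82, 136, 165, 155, 134, 107, 94, 89, 89, 91, 93, 91, 90, 92, 110, 132, 151, 159, 157, 162, 166, 169, 169, 167, 164, 158, 155, 154, 154, 163, 167, 171, 170, 162, 157, 155, 155]
236 [157, 151, 149, 147, 130, 107, 85, 86, 85, 87, 87, 84, 87, 99, 123, 144, 153, 156, 157, 153, 156, 152, 154, 154, 151, 156, 157, 140, 107, 86, 81, 92, 125]
    [139, 140, 138, 140, 145, 155, 154, 133, 110, 97, 93, 94, 95, 95, 94, 97, 97, 109, 133, 155, 165, 164, 162, 158, 156, 163, 170, 171, 170, 170, 164, 159, 159, 160, 160, 161, 164, 167, 164, 164, 162, 161, 162]
```

Rise is about 43.7 mm with no further slip (four clicks, not five), and the side view agrees. Now lower gently and press while watching the force.

```bash

python3 -m inch '[{"slide":[0,0,-2],"turn":0,"fingers":20},{"slide":[0,0,-2],"turn":0,"fingers":20},{"slide":[0,0,0],"turn":0,"fingers":20}]'| grep -E "pos|wrist"
python3 -m inch '[{"slide":[0,0,-1],"turn":0,"fingers":20},{"slide":[0,0,0],"turn":0,"fingers":20}]'| grep -E "pos|wrist"
python3 -m inch '[{"slide":[0,0,-1],"turn":0,"fingers":20},{"slide":[0,0,0],"turn":0,"fingers":20}]'| grep -E "pos|wrist"
python3 -m inch '[{"slide":[0,0,-1],"turn":0,"fingers":20},{"slide":[0,0,0],"turn":0,"fingers":20}]'| grep -E "pos|wrist"
```

```text
position: [0.5293, 0.3194, 0.1754]
wrist_force: [0.3, 2.3, -4.3]
position: [0.5293, 0.3194, 0.1748]
wrist_force: [-1.4, 1.3, 1.7]
position: [0.5293, 0.3194, 0.1735]
wrist_force: [-2.4, -0.3, 2.0]
position: [0.5293, 0.3194, 0.1723]
wrist_force: [-2.7, 1.0, 2.3]
```

```bash

for k in 1; do
python3 -m inch '[{"slide":[0,0,-1],"turn":0,"fingers":20},{"slide":[0,0,0],"turn":0,"fingers":20}]'| grep -E "pos|wrist"
python3 -m inch '[{"slide":[0,0,-1],"turn":0,"fingers":20},{"slide":[0,0,0],"turn":0,"fingers":20}]'| grep -E "pos|wrist"
done
```

```text
position: [0.5293, 0.3194, 0.1711]
wrist_force: [-3.5, 0.5, 2.4]
position: [0.5293, 0.3194, 0.1701]
wrist_force: [-3.2, 1.5, 3.1]
```

```bash

python3 -m inch '[{"slide":[0,0,-1],"turn":0,"fingers":20},{"slide":[0,0,0],"turn":0,"fingers":20}]'| grep -E "pos|wrist"
```

```text
position: [0.5293, 0.3194, 0.1692]
wrist_force: [-3.8, 0.4, 3.7]
```

```bash

python3 -m inch '[{"slide":[0,0,-1],"turn":0,"fingers":20},{"slide":[0,0,0],"turn":0,"fingers":20}]'| grep -E "pos|wrist"
python3 -m inch '[{"slide":[0,0,-1],"turn":0,"fingers":20},{"slide":[0,0,0],"turn":0,"fingers":20}]'| grep -E "pos|wrist"
```

```text
position: [0.5294, 0.3194, 0.1689]
wrist_force: [-5.2, -1.4, 7.5]
position: [0.5294, 0.3195, 0.1687]
wrist_force: [-6.8, -1.9, 12.6]
```

```bash

python3 -m inch '[{"slide":[0,0,-0.5],"turn":0,"fingers":20},{"slide":[0,0,0],"turn":0,"fingers":20},{"slide":[0,0,0],"turn":0,"fingers":20}]'| grep -E "pos|wrist"
python3 -m inch '[{"slide":[0,0,0],"turn":0,"fingers":20},{"slide":[0,0,0],"turn":0,"fingers":20},{"slide":[0,0,0],"turn":0,"fingers":20},{"slide":[0,0,0],"turn":0,"fingers":20},{"slide":[0,0,0],"turn":0,"fingers":20},{"slide":[0,0,0],"turn":0,"fingers":20},{"slide":[0,0,0],"turn":0,"fingers":20}]'| grep -E "pos|wrist"
python3 -m inch '[{"slide":[0,0,0],"turn":0,"fingers":20},{"slide":[0,0,0],"turn":0,"fingers":20},{"slide":[0,0,0],"turn":0,"fingers":20},{"slide":[0,0,0],"turn":0,"fingers":20},{"slide":[0,0,0],"turn":0,"fingers":20},{"slide":[0,0,0],"turn":0,"fingers":20},{"slide":[0,0,0],"turn":0,"fingers":20}]'| grep -E "pos|wrist"
```

```text
position: [0.5295, 0.3195, 0.1686]
wrist_force: [-8.0, -2.8, 15.0]
position: [0.5294, 0.3195, 0.1686]
wrist_force: [-7.3, -2.9, 14.9]
position: [0.5294, 0.3195, 0.1686]
wrist_force: [-6.9, -3.2, 15.2]
```

15 N held for over a second. Ease the side load a little and hold briefly at slightly more force for margin, then unload and release.

```bash

python3 -m inch '[{"slide":[-0.8,-0.3,-0.3],"turn":0,"fingers":20},{"slide":[0,0,0],"turn":0,"fingers":20},{"slide":[0,0,0],"turn":0,"fingers":20},{"slide":[0,0,0],"turn":0,"fingers":20},{"slide":[0,0,0],"turn":0,"fingers":20},{"slide":[0,0,0],"turn":0,"fingers":20},{"slide":[0,0,0],"turn":0,"fingers":20},{"slide":[0,0,0],"turn":0,"fingers":20}]'| grep -E "pos|wrist"
python3 -m inch '[{"slide":[0,0,1],"turn":0,"fingers":20},{"slide":[0,0,1],"turn":0,"fingers":20},{"slide":[0,0,1],"turn":0,"fingers":20},{"slide":[0,0,1],"turn":0,"fingers":20},{"slide":[0,0,1],"turn":0,"fingers":20},{"slide":[0,0,1],"turn":0,"fingers":20},{"slide":[0,0,0],"turn":0,"fingers":20}]'| grep -E "pos|wrist"
```

```text
position: [0.5294, 0.3195, 0.1686]
wrist_force: [-4.9, -2.3, 15.6]
position: [0.5293, 0.3194, 0.1727]
wrist_force: [0.1, 2.4, 1.8]
```

```bash

python3 -m inch '[{"slide":[0,0,0],"turn":0,"fingers":50},{"slide":[0,0,0],"turn":0,"fingers":70},{"slide":[0,0,0],"turn":0,"fingers":70},{"slide":[0,0,0],"turn":0,"fingers":70},{"slide":[0,0,20],"turn":0,"fingers":70},{"slide":[0,0,20],"turn":0,"fingers":70},{"slide":[0,0,20],"turn":0,"fingers":70},{"slide":[0,0,20],"turn":0,"fingers":70},{"slide":[0,0,20],"turn":0,"fingers":70},{"slide":[0,0,0],"turn":0,"fingers":70}]'
python3 -m inch '[{"slide":[-30,4,0],"turn":0,"fingers":0},{"slide":[-30,4,0],"turn":0,"fingers":0},{"slide":[-30,4,0],"turn":0,"fingers":0},{"slide":[-6,2,0],"turn":0,"fingers":0},{"slide":[0,0,-20],"turn":0,"fingers":0},{"slide":[0,0,-20],"turn":0,"fingers":0},{"slide":[0,0,-20],"turn":0,"fingers":0},{"slide":[0,0,0],"turn":0,"fingers":0},{"slide":[0,0,0],"turn":0,"fingers":0}]'
python3 - <<'E'
from cell import *
import cv2,numpy as np
a=grab_frame('side')['image'][170:330,160:320];z=cv2.imread('pics/side0.png')[:,:,::-1]
b=grab_frame('wrist')['image'][60:260,130:380]
cv2.imwrite('pics/c6.png',np.hstack([cv2.resize(a,(384,384),interpolation=2),cv2.resize(b,(400,384))])[:,:,::-1])
E
```

```text
t: 15.37
position: [0.5302, 0.3205, 0.2767]
eef_rot: [0.217, 3.129, 0.005]
wrist_force: [0.8, 0.4, -0.2]
finger_gap: 0.764
grip_force: 0.0
t: 16.12
position: [0.4321, 0.3324, 0.2114]
eef_rot: [-0.217, -3.132, 0.003]
wrist_force: [-0.4, 0.3, 0.9]
finger_gap: 0.16
grip_force: 0.0
```

View pics/c6.png

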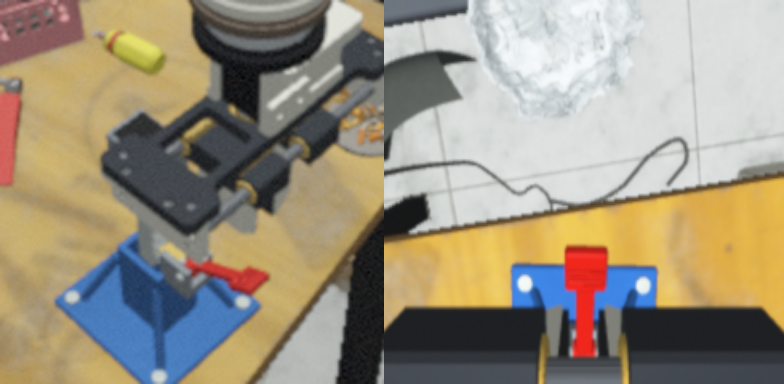

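The gripper stands over the lever pad, which is in line with it in the wrist view. Descend and fold it.

```bash

python3 -m inch '[{"slide":[0,0,-20],"turn":0,"fingers":0},{"slide":[0,0,-20],"turn":0,"fingers":0},{"slide":[0,0,-12],"turn":0,"fingers":0},{"slide":[0,0,0],"turn":0,"fingers":0}]'
python3 -m inch '[{"slide":[0,0,-5],"turn":0,"fingers":0},{"slide":[-1,0,-5],"turn":0,"fingers":0},{"slide":[-2,0,-5],"turn":0,"fingers":0},{"slide":[-2,0,-5],"turn":0,"fingers":0},{"slide":[-2,0.5,-5],"turn":0,"fingers":0},{"slide":[-1,0,-5],"turn":0,"fingers":0},{"slide":[-1,0.5,-5],"turn":0,"fingers":0},{"slide":[-1,0,-5],"turn":0,"fingers":0},{"slide":[0,0,-3],"turn":0,"fingers":0},{"slide":[0,0,0],"turn":0,"fingers":0}]'| grep -E "pos|wrist"
```

```text
t: 16.55
position: [0.432, 0.3321, 0.1589]
eef_rot: [-0.217, -3.132, 0.003]
wrist_force: [0.8, -0.0, -0.3]
finger_gap: 0.008
grip_force: 0.0
position: [0.4224, 0.3337, 0.1165]
wrist_force: [0.2, -1.0, 0.6]
```

```bash

python3 -m inch '[{"slide":[0,0,-3],"turn":0,"fingers":0},{"slide":[0,0,-2],"turn":0,"fingers":0},{"slide":[0,0,-1.5],"turn":0,"fingers":0},{"slide":[0,0,0],"turn":0,"fingers":0}]'| grep -E "pos|wrist"
python3 -m inch '[{"slide":[0,0,-1.5],"turn":0,"fingers":0},{"slide":[0,0,0],"turn":0,"fingers":0}]'| grep -E "pos|wrist"
python3 -m inch '[{"slide":[0,0,-1],"turn":0,"fingers":0},{"slide":[0,0,0],"turn":0,"fingers":0}]'| grep -E "pos|wrist"
```

```text
position: [0.4227, 0.334, 0.1107]
wrist_force: [-0.4, -0.2, 0.4]
position: [0.4228, 0.334, 0.1093]
wrist_force: [0.1, -0.8, 0.8]
position: [0.4228, 0.3341, 0.1087]
wrist_force: [-0.1, -2.1, 2.4]
```

```bash

python3 -m inch '[{"slide":[0,0,-1],"turn":0,"fingers":0},{"slide":[0,0,0],"turn":0,"fingers":0},{"slide":[0,0,0],"turn":0,"fingers":0}]'| grep -E "pos|wrist"
python3 -m inch '[{"slide":[0,0,10],"turn":0,"fingers":0},{"slide":[0,0,25],"turn":0,"fingers":0},{"slide":[0,0,35],"turn":0,"fingers":0},{"slide":[0,0,35],"turn":0,"fingers":0},{"slide":[0,0,35],"turn":0,"fingers":0},{"slide":[-30,20,20],"turn":0,"fingers":0},{"slide":[-30,20,0],"turn":0,"fingers":0},{"slide":[-30,20,0],"turn":0,"fingers":0},{"slide":[-30,10,0],"turn":0,"fingers":0},{"slide":[0,0,0],"turn":0,"fingers":0}]'
python3 - <<'E'
from cell import *
import cv2,numpy as np
a=grab_frame('side')['image'];z=cv2.imread('pics/side0.png')[:,:,::-1]
cv2.imwrite('pics/c7.png',np.hstack([cv2.resize(i[190:330,165:305],(396,396),interpolation=2) for i in(z,a)])[:,:,::-1])
for u in (224,228,232):
  print(u,z[255:270,u].astype(int).mean(1).astype(int).tolist(),a[240:255,u].astype(int).mean(1).astype(int).tolist())
E
```

```text
position: [0.4228, 0.3342, 0.1083]
wrist_force: [-2.6, -3.1, 8.7]
t: 19.13
position: [0.2952, 0.4075, 0.2686]
eef_rot: [-0.201, -3.134, -0.003]
wrist_force: [-0.8, 0.6, -0.5]
finger_gap: 0.004
grip_force: 0.0
224 [123, 96, 87, 86, 88, 86, 88, 88, 88, 104, 130, 142, 146, 148, 145] [109, 92, 87, 85, 88, 83, 88, 86, 86, 91, 124, 152, 155, 151, 154]
228 [82, 85, 84, 84, 86, 85, 90, 108, 139, 149, 153, 160, 161, 161, 158] [84, 84, 85, 86, 82, 87, 90, 118, 147, 156, 156, 154, 158, 154, 148]
232 [85, 86, 85, 89, 121, 143, 152, 149, 146, 147, 147, 145, 140, 133, 119] [85, 85, 85, 95, 115, 137, 145, 153, 158, 157, 157, 156, 153, 147, 142]
```

View pics/c7.png

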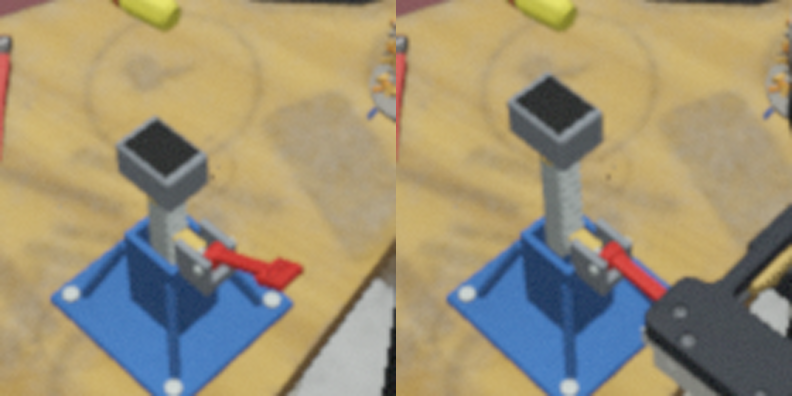

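The column stands about 15 px higher (40 mm), the lever is folded, and the gripper is clear of everything. Handing in.

```bash
python3 -c "
from cell import *;print(close_job())"
```

```text
the job is handed in; nothing more can be done
None
```

I raised the column four clicks (40 mm), pressed it onto the catch at about 15 N for over a second, folded the lock lever down to its stop, and handed the job in with the arm clear; no verdict came back.

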